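Slide the ring riser past the spring stop into its locked bay

TASK

Press the long spring bar in the middle of the steel base's track all the way down with a fingertip and hold it down while you push the ring riser along the track, past the two stop pins, towards the end plate. Once the riser is wholly past the pins, let the bar up so that the pins spring up behind the riser and lock it in its bay. Only press and push: do not lift or tip the riser or let the bar up while the riser is still over the pins, and leave everything else where it is.

Things in the scene. Friction and masses are not known exactly. Their poses are not given: they have to be found in the camera images.
- base: Fixed brushed steel base. Origin on the table top under the track's centre line; z up, +y along the track, the way the riser must go. Flat deck 30 mm above the table, x -105 to +145, y -165 to +165 mm. On it, along x = 0, two guide walls 14 mm high, inner faces at x = -35.5 and +35.5 mm, y -145 to +145 mm. A black rocker switch at x -78, y +132 mm is not used.
- end_plate (a point): Middle of the lower edge of the inner face of the end plate, which closes the track: base x 0, y +130 mm, on the deck. The plate is 32 mm high.
- gate (a point): Fixed point on the deck, on the track's centre line midway between the two stop pins: base x 0, y +30 mm, 30 mm above the table; axes as the base's. The steel pins, 9 mm in diameter, are at x -28 and +28 mm from here; at rest they stand 10 mm above the deck and block the riser's runners.
- stop (a joint): How far the spring stop (press bar and both pins, which move together straight down) is pressed, m: 0 at rest (up), 0.014 fully down; the pins are flush with the deck at 0.010. The spring pushes back with about 3 N at the top and 8 N fully down and lifts the stop by itself when let go.
- press_bar (a point): Centre of the press bar's top face; moves with it. A flat white plastic strip on the track's centre line, 38 mm wide, 210 mm long (base y -145 to +65 mm), its top 20 mm above the deck at rest, 6 mm when fully down. It may be pressed anywhere and a fingertip may slide along it. The riser straddles it without touching.
- riser: Loose ring riser in the track, 0.25 to 0.5 kg: aluminium foot, stepped clear acrylic and four rings on top; 68 mm wide (x), 70 mm long (y), 55 mm high. Origin: centre of its underside, on the deck; +y is its front. Two runners at x -28 and +28 mm, open between them up to 23 mm. Starts with its front 5 to 35 mm short of the pins; must end with its centre 40 to 65 mm beyond gate along y.
- riser_rear (a point): Middle of the riser's flat upright rear face, the one to push on: riser y -35 mm, 39 mm above the deck. The face is 68 mm wide and reaches from 23 to 55 mm above the deck. Behind it (towards base -y) the press bar lies open from above.
- cone: Loose white resin ring cone, 42 mm across the foot, 66 mm high, on the deck on the +x side of the track. Origin: centre of its underside. Leave it alone.
- dish: Loose rose-gold plated dish, 68 mm across, 14 mm high, on the deck on the +x side of the track. Origin: centre of its underside. Leave it alone.
- sizing_bar: Loose silver tone stepped sizing bar, 190 mm long, 9 to 15 mm thick, lying along the track on the deck on the -x side. Origin: middle of its underside. Leave it alone.
- ring_box: Loose blue ring box, 53 x 53 x 41 mm, on the table beside the base. Origin: centre of its underside. Leave it alone.
- loupe: Loose small folding loupe, about 25 x 55 mm, 24 mm high, on the table beside the base. Leave it alone.
- gauge_block: Loose wooden block 50 x 32 x 20 mm with three gauge pins, 42 mm high in all, on the table beside the base. Origin: centre of its underside. Leave it alone.
- cleaner_jar: Loose glass jar with a steel cap, 44 mm across, 60 mm high, on the table beside the base. Origin: centre of its underside. Leave it alone.
Mind the look-alikes: they are no part of the job. Leave any brown or yellow look-alike of the riser alone.

How it is judged (in metres and radians):
On the way, in this order (a step that is already met when the one before it is completed fails the run):
1. the spring bar is pressed down while the riser is still in front of the pins (value of joint stop above 0.009 m and y of riser in the frame of gate below -0.034 m), for 0.1 s.
2. the riser is partly over the pins with the bar held down by the fingers (value of joint stop above 0.009 m and contact force between the fingers and stop above 1 N and y of riser in the frame of gate above -0.02 m), for 0.1 s.
3. the riser is wholly past the pins (y of riser in the frame of gate above 0.038 m), for 0.1 s.
At the end, for the whole second after the job is handed in: The riser stands flat on the deck in its bay between the pins and the end plate (its centre 38 to 69 mm beyond the gate point), at rest, and the stop has sprung up behind it (pressed less than 2 mm) (y of riser in the frame of gate between 0.038 and 0.069 m and value of joint stop below 0.002 m and z of riser in the frame of gate below 0.003 m and angle between riser's own z axis and vertical below 0.06 rad and linear speed of riser below 0.01 m/s); the robot touches nothing.
It fails at once if the riser is lifted more than 8 mm off the deck (z of riser in the frame of gate above 0.008 m).
It fails at once if the riser is tipped by more than 0.25 rad (angle between riser's own z axis and vertical above 0.25 rad).
It fails at once if the bar is let up while the riser is over the pins (value of joint stop below 0.006 m and y of riser in the frame of gate between -0.03 and 0.034 m).
It fails at once if a bystander is moved more than 15 mm (distance of any of cone, dish, sizing_bar, ring_box, loupe, gauge_block, cleaner_jar from where it was at the start of the episode above 0.015 m).
It also fails if it takes over 35 s, if anything falls off the work surface, if the arm or the gripper's body presses on something with over 40 N, if the wrist force passes 120 N, or if a joint passes its speed limit or range.

ROBOT

A 7-joint arm with a two-finger parallel gripper is mounted at the origin on the work surface. World frame = base frame: x ahead of the robot, y to its left, z up, the work surface at z = 0. Lengths are in mm, angles in rad, forces in N, time in s.
With the tool pointing down it reaches from about 425 to 975 mm from the base axis. Payload 16.7 kg.
Tool frame: the origin (TCP) lies midway between the tips of the shut fingers; the grasp point (between the pads) lies 19 mm behind it (ctrl.grip_depth is the z of the grasp point in the tool frame, in mm); z points along the fingers, y is the line along which they close (so a half turn about z gives the same grasp; the last joint's range is limited). The gripper opens to 85 mm and grips with 20 to 120 N. Pads are 22 mm wide; open, the fingers measure 114 mm over their backs; the gripper's body (76 mm by 85 mm) begins 54 mm behind the grasp point. The pads swing forward as they close: fully open they stand 13 mm farther back than shut.
Start: joints at [-1.252, 0.426, 0.074, 1.606, -0.034, 1.111, -0.067], TCP at [304.974, 602.135, 231.302] pointing down, gripper open.
Joint ranges: [-2.85, 2.85], [-0.5, 2.14], [-1.23, 1.37], [0.21, 2.46], [-1.02, 4.16], [0.16, 2.05], [-2.73, 2.73]. Speed limits (rad/s): [1.89, 1.89, 2.39, 2.39, 3.01, 3.01, 3.01].

INTERFACE

Orientations are given as a rotation vector (axis times angle).
In Python, from workcell import telemetry, imaging, finish_job, ctrl gives the robot as it stands.
- The arm moves only by the shell command python3 -m jog 'ROWS' [FORCE]. ROWS is a JSON object of lists of equal length, an entry for each row: "hand": the finger opening in mm, from 0 to 85.4; "travel": the shift along the world's x, y, z in mm, a list of three; "roll": the turn about the world's z in rad. A call has 1 to 10 rows; each row shifts and turns the commanded pose from where the row before left it; what a row does not reach is not made up. A row lasts 1/12 s, in which the tool goes at most 41.7 mm and 7.16 degrees, less where a joint would pass 70% of its speed; a pose out of reach is approached as far as the arm can. A call with a gripper value outside its range is refused whole. The fingers move at their own pace and stop on an object; FORCE is the grip in N (left out, the last holds). Time passes only in rows, so rows that do not move let the fingers close. It gives the time, the measured TCP pose, the force, the opening and the grip force at its end, in the units of the state.
- telemetry.read_state(): the state, without advancing time (a new reading comes with each control period).
- imaging.snapshot(name): name is "side" or "top"; returns a dict with "frame" (384x512x3 uint8, red, green, blue), "z_map" (384x512 float32, mm along the optical axis (not along the pixel's ray), 0 where there is no reading), "K" (3x3 intrinsics, pixels), "T" (4x4, takes a point from camera to world coordinates). Camera axes: x right, y down, z forward; pixel columns grow to the right and rows downward; lengths in mm; the calibration is good to about 2 mm. A picture is of the moment at which its call begins.
- finish_job(): hands the job in; it is judged then, once.
The state is a dict: "t": time; "q": joint angles; "qd": joint speeds; "effort": joint torques, N m; "tool_pos": TCP position; "tool_rot": TCP orientation; "wrist_force": force on the tool from outside, world axes, zero at the start; "wrist_torque": the same for the moment, N m; "width": finger opening in mm; "grasp_force": force on a finger pad.
Only numpy, scipy, OpenCV 4.12 (cv2) and the standard library are available. Lean on these libraries where they do the work, as an engineer would, in place of code of your own. Each camera call takes 0.05 s, during which the arm holds its last target. There are 200 camera calls.

## Working session

There is one attempt and no reset: what is moved stays moved. The work goes in short steps, Python scripts to look and compute and a shell command to move; the robot and the scene stay as the last step left them, time stands still between calls to the robot, and variables do not carry over. Pictures are saved under pics/ and viewed, at most 10 in all, crops included, and the job is handed in when it is done.

```bash
mkdir -p pics; python3 - <<'E'
from workcell import telemetry, imaging
import cv2,numpy as np
s=telemetry.read_state();print({k:np.round(s[k],3).tolist() for k in s})
for n in("side","top"):
    d=imaging.snapshot(n);np.savez(f"{n}0.npz",**d)
    cv2.imwrite(f"pics/{n}0.png",d["frame"][:,:,::-1]);print(n,d["K"].round(1).tolist(),d["T"].round(3).tolist())
E
```

```text
{'t': 0.0, 'q': [-1.252, 0.427, 0.074, 1.607, -0.034, 1.111, -0.067], 'qd': [-0.002, 0.0, 0.0, -0.0, 0.0, 0.0, -0.001], 'effort': [-0.002, -94.982, 3.76, -46.353, 0.019, 0.01, -0.0], 'tool_pos': [304.782, 601.797, 230.574], 'tool_rot': [-0.73, -3.055, 0.002], 'wrist_force': [-0.202, -0.143, 0.266], 'wrist_torque': [0.011, 0.019, 0.051], 'grasp_force': 0.0, 'width': 85.366}
side [[455.9, 0.0, 258.8], [0.0, 455.9, 193.1], [0.0, 0.0, 1.0]] [[0.936, -0.263, 0.235, 326.026], [-0.353, -0.7, 0.621, -616.854], [0.001, -0.664, -0.748, 850.198], [0.0, 0.0, 0.0, 1.0]]
top [[349.0, 0.0, 257.1], [0.0, 349.0, 187.5], [0.0, 0.0, 1.0]] [[-0.02, -0.987, 0.161, 457.091], [-1.0, 0.017, -0.021, 46.441], [0.019, -0.161, -0.987, 889.678], [0.0, 0.0, 0.0, 1.0]]
```

View pics/top0.png

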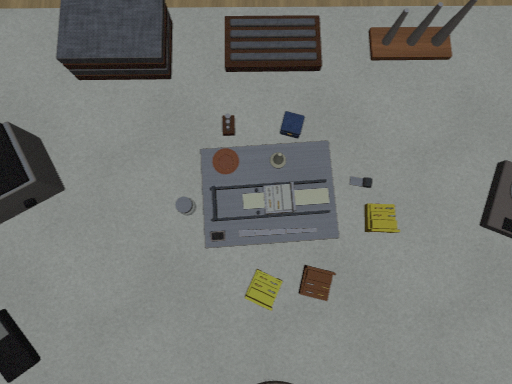

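View pics/side0.png

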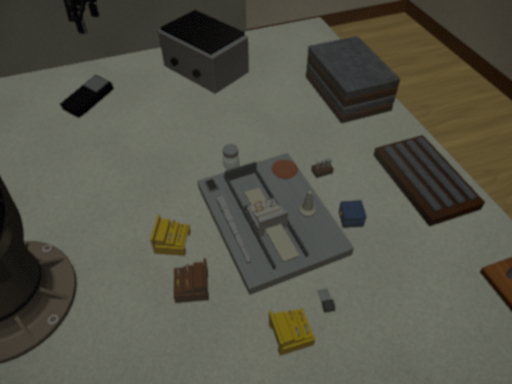

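The top view shows the grey base at (203–335, 142–247). The end plate is at its left end, u≈213, so base +y points left, which is about world +y. Candidates for the riser are the clear/aluminium one in the track at (278,198), yellow ones at (381,218) and (265,288), and a brown one at (317,282). I choose (278,198), because it is the only one in the track straddling the white bar. I'll check it in a crop and measure.

```bash
cat > h.py <<'E'
import numpy as np
def ray(d,uv,z):
    p=np.atleast_2d(uv).astype(float);K,T=d["K"],d["T"]
    r=np.c_[p,np.ones(len(p))]@np.linalg.inv(K).T@T[:3,:3].T
    return T[:3,3]+r*((z-T[2,3])/r[:,2])[:,None]
def cloud(d):
    v,u=np.mgrid[:384,:512];z=d["z_map"];K,T=d["K"],d["T"]
    P=np.stack([(u-K[0,2])/K[0,0]*z,(v-K[1,2])/K[1,1]*z,z],-1)
    return P@T[:3,:3].T+T[:3,3]
E
python3 - <<'E'
import numpy as np,cv2
from h import *
d=np.load("top0.npz");P=cloud(d);f=d["frame"]
roi=np.zeros((384,512),bool);roi[130:260,195:345]=1
m=(roi&(P[...,2]>22)&(P[...,2]<120)).astype(np.uint8)
c=max(cv2.findContours(m,0,2)[0],key=cv2.contourArea)
r=cv2.minAreaRect(c);b=cv2.boxPoints(r);print(r,ray(d,b,30).round(1).tolist())
W=P[145:245,205:335].reshape(-1,3);
white=(f.min(2)>150)&roi
hsv=cv2.cvtColor(f,cv2.COLOR_RGB2HSV)
for (u,v) in [(310,197),(325,197),(253,201),(278,190),(278,198),(288,198),(230,235),(213,203),(295,230)]: print((u,v),f[v,u],P[v,u].round(1))
a=cv2.resize(f[140:250,200:340],None,fx=5.7,fy=5.4,interpolation=2)
s=np.load("side0.npz")["frame"]
cv2.imwrite("pics/c1.png",a[:,:,::-1])
cv2.imwrite("pics/c2.png",cv2.resize(s[150:290,190:360],None,fx=4.2,fy=4.2,interpolation=2)[:,:,::-1])
E
```

```text
((268.8687438964844, 193.6575164794922), (99.31409454345703, 134.50411987304688), 86.1345443725586) [[699.4, 174.4, 30.0], [718.4, -168.4, 30.0], [466.8, -171.1, 30.0], [451.5, 156.5, 30.0]]
(310, 197) [142 146 132] [ 568.3 -100.3   49.7]
(325, 197) [146 149 134] [ 567.8 -137.2   48.6]
(253, 201) [144 150 134] [561.3  38.7  47.1]
(278, 190) [124 125 123] [584.  -21.2  68.4]
(278, 198) [134 138 135] [564.5 -20.5  70.4]
(288, 198) [134 139 137] [563.4 -43.6  76. ]
(230, 235) [ 94 100 106] [480.9  96.   31.7]
(213, 203) [41 46 54] [556.6 134.4  59.2]
(295, 230) [116 119 129] [489.5 -61.7  41.4]
```

View pics/c1.png

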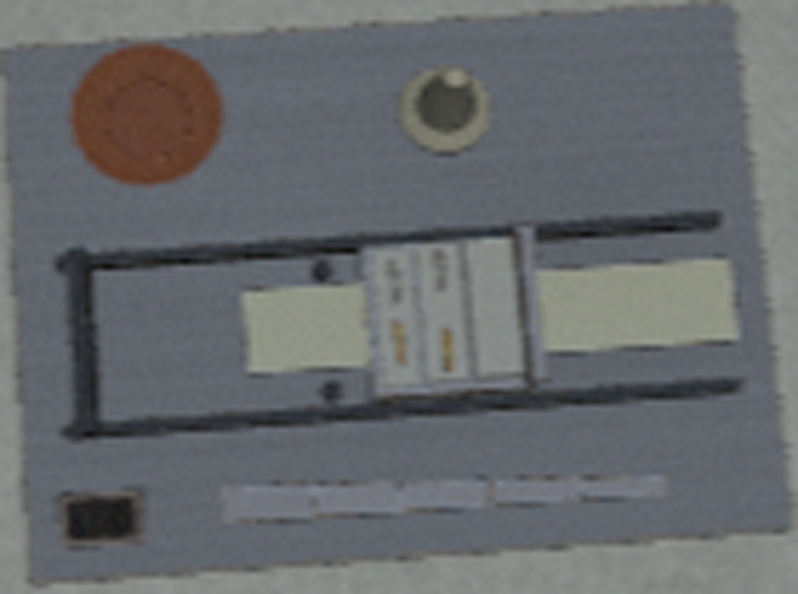

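View pics/c2.png

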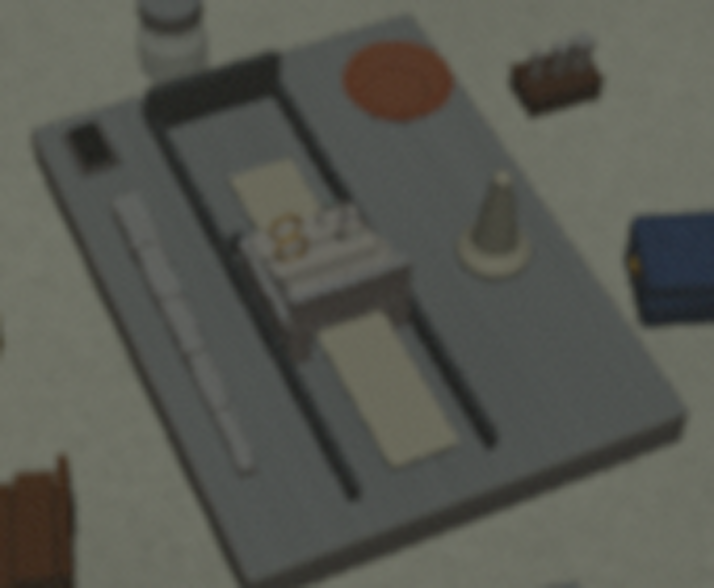

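The crops confirm the choice: aluminium/clear riser with four rings at crop (370–545, 230–395), bar ends at crop u≈245 and u≈736, and the two pins at (322,271) and (332,391). The riser's rear edge is at crop u≈541, with open bar behind it.

```bash
python3 - <<'E'
import numpy as np,cv2
from h import *
d=np.load("top0.npz");f=d["frame"]
t=lambda u,v:(200+(u+.5)/5.7-.5,140+(v+.5)/5.4-.5)
hsv=cv2.cvtColor(f,cv2.COLOR_RGB2HSV).astype(int)
m=((hsv[...,2]>125)&(f[...,0].astype(int)-f[...,2]>5));m[:185]=0;m[215:]=0;m[:,:238]=0;m[:,335:]=0
n,l,st,c=cv2.connectedComponentsWithStats(m.astype(np.uint8))
for i in range(1,n):
    if st[i,4]>80: print("bar part",st[i],ray(d,c[i],50).round(1))
print("bar ends",ray(d,[t(244,331),t(736,300)],50).round(1))
bf,br=ray(d,[t(244,331),t(736,300)],50)
pins=ray(d,[t(322,271),t(332,391)],40);print("pins",pins.round(1),pins.mean(0))
rr=ray(d,[t(535,228),t(545,382)],85);print("rear edge",rr.round(1),rr.mean(0).round(1))
w=ray(d,[t(90,259),t(715,219),t(90,433),t(738,384)],44);print("walls",w.round(1))
for a,b in((bf,br),(w[0],w[1]),(w[2],w[3])):
    v=a-b;print("yaw from y (ccw)",np.degrees(np.arctan2(-v[0],v[1])),np.linalg.norm(v))
E
```

```text
bar part [295 188  34  17 489] [[ 570.4 -103.9   50. ]]
bar part [243 193  22  16 291] [[563.   37.7  50. ]]
bar ends [[ 561.6   64.4   50. ]
 [ 572.  -146.2   50. ]]
pins [[589.9  30.5  40. ]
 [534.9  27.3  40. ]] [562.39449073  28.90499051  40.        ]
rear edge [[600.3 -56.7  85. ]
 [533.1 -58.3  85. ]] [566.7 -57.5  85. ]
walls [[ 596.4  130.2   44. ]
 [ 610.5 -140.4   44. ]
 [ 517.6  130.2   44. ]
 [ 534.6 -146.4   44. ]]
yaw from y (ccw) 2.8325536165810044 210.78190691265084
yaw from y (ccw) 2.9671194074468468 270.94206665677086
yaw from y (ccw) 3.5110514090900233 277.13798759128684
```

```bash
R='[11,-29,0]'; python3 -m jog '{"hand":[0,0,0,0,0,0,0,0,0,0],"travel":[[11,-29,0],[11,-29,0],[11,-29,0],[11,-29,0],[11,-29,0],[11,-29,0],[11,-29,0],[11,-29,0],[11,-29,0],[11,-29,0]],"roll":[-0.105,-0.105,-0.105,-0.105,-0.105,-0.105,-0.105,-0.105,-0.105,-0.105]}' 40
python3 -m jog '{"hand":[0,0,0,0,0,0,0,0,0,0],"travel":[[11,-29,0],[11,-29,0],[11,-29,0],[11,-29,0],[11,-29,0],[11,-29,0],[11,-29,0],[11,-29,0],[11,-29,0],[11,-29,0]],"roll":[0,0,0,0,0,0,0,0,0,0]}'
```

```text
t: 0.93
tool_pos: [415.1, 310.6, 231.2]
tool_rot: [-2.169, -2.273, 0.0]
wrist_force: [1.1, 0.6, -0.5]
width: -0.3
grasp_force: 0.0
t: 1.77
tool_pos: [525.1, 20.7, 231.3]
tool_rot: [-2.163, -2.278, -0.0]
wrist_force: [0.0, 0.9, -0.9]
width: 0.3
grasp_force: 0.0
```

```bash
python3 -m jog '{"hand":[0,0,0,0,0,0,0,0,0,0],"travel":[[9,-24,0],[9,-24,0],[9,-24,0],[9,-24,0],[9,-25,0],[0,0,-28],[0,0,-28],[0,0,-28],[0,0,-28],[0,0,-28]],"roll":[0,0,0,0,0,0,0,0,0,0]}'
python3 -m jog '{"hand":[0,0,0,0],"travel":[[0,0,-15],[0,0,-10],[0,0,-5],[0,0,0]],"roll":[0,0,0,0]}'
python3 - <<'E'
from workcell import imaging
import cv2,numpy as np
s=imaging.snapshot("side")["frame"];t=imaging.snapshot("top")["frame"]
a=cv2.resize(s[150:290,190:360],(486,400),interpolation=2);b=cv2.resize(t[140:250,240:340],(300,400),interpolation=2)
cv2.imwrite("pics/p1.png",np.hstack([a,b])[:,:,::-1])
E
```

```text
t: 2.6
tool_pos: [569.7, -98.9, 89.8]
tool_rot: [-2.163, -2.278, 0.0]
wrist_force: [0.8, -0.2, 0.5]
width: -0.6
grasp_force: 0.0
t: 2.93
tool_pos: [569.7, -98.9, 60.8]
tool_rot: [-2.163, -2.278, 0.001]
wrist_force: [0.3, 0.6, -0.1]
width: 0.0
grasp_force: 0.0
```

View pics/p1.png

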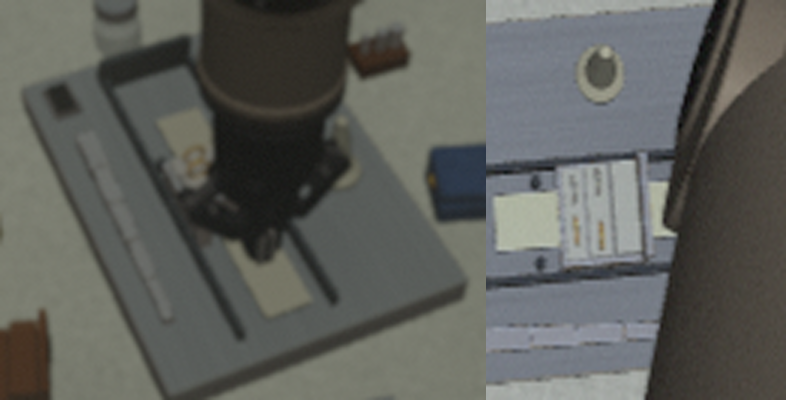

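The shut fingertips are over the white bar at (262,245) in the left half, with a gap to the riser. I'll press now.

```bash
python3 -m jog '{"hand":[0,0,0,0],"travel":[[0,0,-5],[0,0,-5],[0,0,-4],[0,0,0]],"roll":[0,0,0,0]}'
python3 -m jog '{"hand":[0,0,0,0,0],"travel":[[0,0,-4],[0,0,-3],[0,0,-3],[0,0,0],[0,0,0]],"roll":[0,0,0,0,0]}'
```

```text
t: 3.37
tool_pos: [570.3, -98.7, 47.0]
tool_rot: [2.163, 2.278, 0.001]
wrist_force: [1.5, 1.6, 4.9]
width: 0.2
grasp_force: 1.9
t: 3.78
tool_pos: [570.4, -98.7, 37.6]
tool_rot: [2.163, 2.278, 0.001]
wrist_force: [0.2, 2.1, 7.2]
width: -0.2
grasp_force: 3.5
```

```bash
python3 -m jog '{"hand":[0,0,0,0],"travel":[[0,0,-1],[0,0,-1],[0,0,-0.5],[0,0,0]],"roll":[0,0,0,0]}'
```

```text
t: 4.12
tool_pos: [570.5, -98.8, 35.7]
tool_rot: [2.163, 2.278, 0.002]
wrist_force: [-2.8, 2.7, 19.2]
width: -0.1
grasp_force: 9.4
```

```bash
python3 -m jog '{"hand":[0,0,0,0,0,0,0,0,0,0],"travel":[[-0.2,4,0],[-0.2,4,0],[-0.2,4,0],[-0.2,4,0],[-0.2,4,0],[-0.2,3,0],[-0.2,2,0],[-0.1,2,0],[-0.1,2,0],[0,0,0]],"roll":[0,0,0,0,0,0,0,0,0,0]}'
python3 -m jog '{"hand":[0,0,0,0,0,0,0,0],"travel":[[-0.1,2,0],[-0.1,2,0],[-0.1,2,0],[-0.1,2,0],[-0.1,2,0],[-0.1,2,0],[-0.1,2,0],[0,0,0]],"roll":[0,0,0,0,0,0,0,0]}'
python3 - <<'E'
from workcell import imaging
import cv2,numpy as np
s=imaging.snapshot("side")["frame"];t=imaging.snapshot("top")["frame"]
a=cv2.resize(s[150:290,190:360],(486,400),interpolation=2);b=cv2.resize(t[140:250,200:300],(300,400),interpolation=2)
cv2.imwrite("pics/p2.png",np.hstack([a,b])[:,:,::-1])
E
```

```text
t: 4.95
tool_pos: [569.5, -71.9, 35.9]
tool_rot: [2.162, 2.274, 0.001]
wrist_force: [0.4, -8.8, 14.3]
width: 0.2
grasp_force: 7.3
t: 5.62
tool_pos: [568.8, -58.5, 35.9]
tool_rot: [2.163, 2.273, 0.0]
wrist_force: [0.6, -12.0, 14.6]
width: 0.3
grasp_force: 7.5
```

View pics/p2.png

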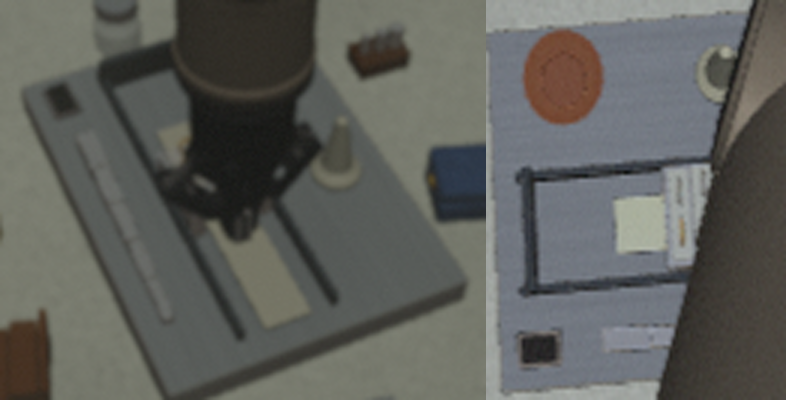

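Top half: the riser front has moved to u≈260 full-frame, from 264. So the riser is sliding with contact, and the bar is fully down (wrist 14 N). I'll continue.

```bash
python3 -m jog '{"hand":[0,0,0,0,0,0,0,0,0,0],"travel":[[-0.2,3,0],[-0.2,3,0],[-0.2,3,0],[-0.2,3,0],[-0.2,3,0],[-0.2,3,0],[-0.2,3,0],[-0.2,3,0],[-0.2,3,0],[-0.2,3,0]],"roll":[0,0,0,0,0,0,0,0,0,0]}'
python3 -m jog '{"hand":[0,0,0,0,0,0,0,0,0,0],"travel":[[-0.2,3,0],[-0.2,3,0],[-0.2,3,0],[-0.2,3,0],[-0.2,3,0],[-0.2,3,0],[-0.2,3,0],[-0.2,3,0],[-0.2,3,0],[-0.2,3,0]],"roll":[0,0,0,0,0,0,0,0,0,0]}'
```

```text
t: 6.55
tool_pos: [567.0, -28.9, 36.0]
tool_rot: [2.163, 2.272, 0.0]
wrist_force: [0.5, -16.4, 15.3]
width: 0.1
grasp_force: 7.4
t: 7.38
tool_pos: [565.1, 1.0, 36.0]
tool_rot: [2.163, 2.272, 0.001]
wrist_force: [1.4, -16.6, 17.0]
width: -0.1
grasp_force: 8.0
```

```bash
python3 -m jog '{"hand":[0,0,0,0,0,0,0,0,0,0],"travel":[[-0.2,3,0],[-0.2,3,0],[-0.2,3,0],[-0.2,3,0],[-0.2,3,0],[-0.2,3,0],[-0.2,3,0],[-0.2,3,0],[-0.2,3,0],[-0.1,2,0]],"roll":[0,0,0,0,0,0,0,0,0,0]}'
python3 -m jog '{"hand":[0,0,0,0,0,0],"travel":[[-0.1,2,0],[-0.1,2,0],[-0.1,1,0],[0,0,0],[0,0,0],[0,0,0]],"roll":[0,0,0,0,0,0]}'
python3 - <<'E'
from workcell import imaging
from h import *
import cv2,numpy as np
s=imaging.snapshot("side")["frame"];d=imaging.snapshot("top");t=d["frame"]
a=cv2.resize(s[150:290,190:360],(486,400),interpolation=2);b=cv2.resize(t[140:250,200:300],(300,400),interpolation=2)
cv2.imwrite("pics/p3.png",np.hstack([a,b])[:,:,::-1]);np.savez("top3.npz",**d)
E
```

```text
t: 8.22
tool_pos: [563.2, 30.1, 36.0]
tool_rot: [2.163, 2.272, 0.001]
wrist_force: [0.8, -16.5, 18.3]
width: -0.1
grasp_force: 8.6
t: 8.72
tool_pos: [562.9, 35.3, 36.0]
tool_rot: [2.163, 2.273, 0.001]
wrist_force: [1.1, -14.3, 18.3]
width: 0.3
grasp_force: 9.0
```

View pics/p3.png

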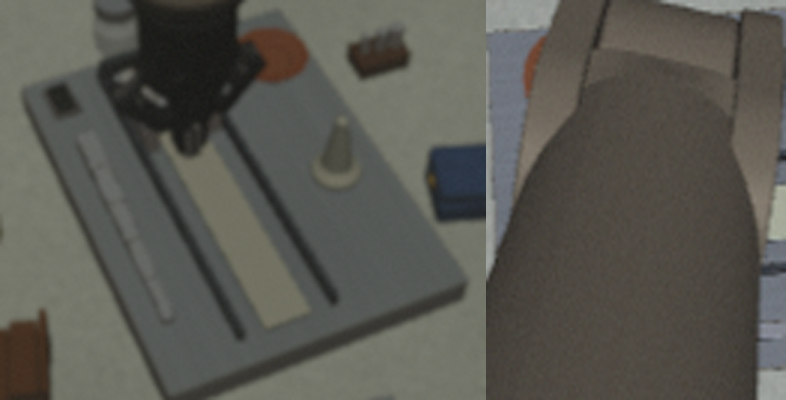

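Side half: the riser is near the end plate, its rear left leg at about (150,150), and the bar is still down. I'll back off 20 mm along the bar, still pressing, then measure before releasing.

```bash
python3 -m jog '{"hand":[0,0,0,0,0,0,0,0,0],"travel":[[0.1,-2,0],[0.2,-3,0],[0.2,-4,0],[0.2,-5,0],[0.3,-5,0],[0.3,-5,0],[0.3,-5,0],[0.1,-1,0],[0,0,0]],"roll":[0,0,0,0,0,0,0,0,0]}'
python3 - <<'E'
from workcell import imaging
from h import *
import cv2,numpy as np
d=imaging.snapshot("side");s=d["frame"];np.savez("side4.npz",**d)
cv2.imwrite("pics/p4.png",cv2.resize(s[150:250,190:310],(720,600),interpolation=2)[:,:,::-1])
E
```

```text
t: 9.57
tool_pos: [564.5, 10.0, 36.0]
tool_rot: [-2.162, -2.279, -0.005]
wrist_force: [-1.3, 10.0, 18.9]
width: -0.1
grasp_force: 9.7
```

View pics/p4.png

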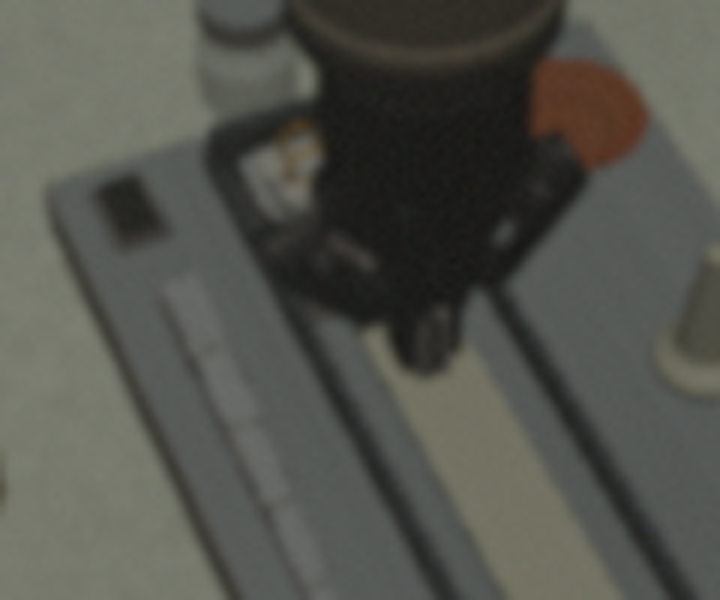

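```bash
python3 -m jog '{"hand":[0,0,0,0,0,0,0,0,0,0],"travel":[[0.4,-7,0],[0.4,-7,0],[0.4,-7,0],[0.4,-7,0],[0.4,-7,0],[0.4,-7,0],[0.4,-7,0],[0.4,-7,0],[0.4,-7,0],[0.2,-4,0]],"roll":[0,0,0,0,0,0,0,0,0,0]}'
python3 - <<'E'
from workcell import imaging
from h import *
import cv2,numpy as np
d=imaging.snapshot("top");s=d["frame"];np.savez("top5.npz",**d)
cv2.imwrite("pics/p5.png",cv2.resize(s[170:230,200:280],(800,600),interpolation=2)[:,:,::-1])
E
```

```text
t: 10.45
tool_pos: [568.2, -57.0, 35.8]
tool_rot: [-2.161, -2.279, -0.005]
wrist_force: [-1.2, 13.8, 19.0]
width: -0.2
grasp_force: 9.1
```

View pics/p5.png

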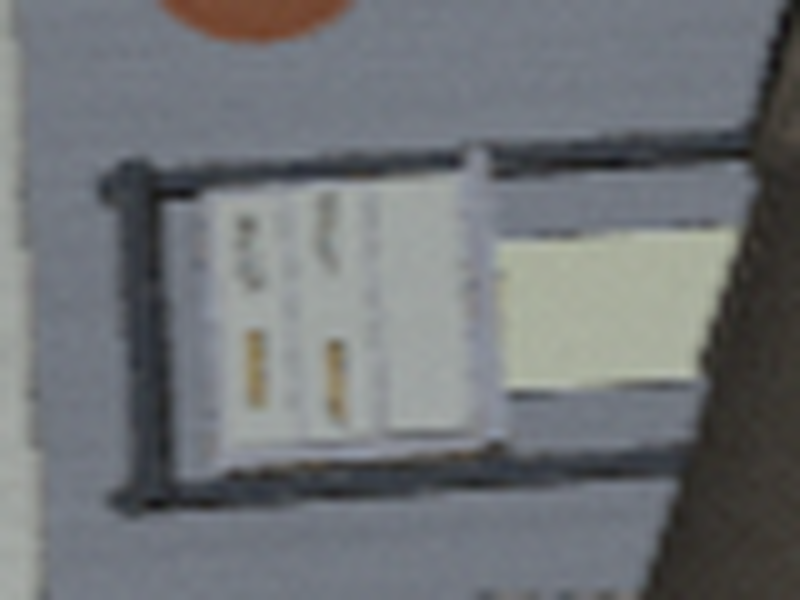

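The riser is in its bay: its rear top edge is at crop u≈495, full-frame 249.5. That is a shift of about 104 mm from the start, so its centre is about 52 mm beyond the gate. It stands square. I'll release the bar straight up.

```bash
python3 -m jog '{"hand":[0,0,0,0,0,0,0,0,0,0],"travel":[[0,0,-0],[0,0,3],[0,0,4],[0,0,5],[0,0,6],[0,0,10],[0,0,20],[0,0,30],[0,0,30],[0,0,0]],"roll":[0,0,0,0,0,0,0,0,0,0]}'
python3 -m jog '{"hand":[0,0,0,0,0,0,0,0,0,0],"travel":[[0,-15,20],[0,-25,20],[0,-30,10],[0,-30,0],[0,-30,0],[0,-30,0],[0,-20,0],[0,0,0],[0,0,0],[0,0,0]],"roll":[0,0,0,0,0,0,0,0,0,0]}'
python3 - <<'E'
from workcell import imaging
import cv2,numpy as np
s=imaging.snapshot("side")["frame"];t=imaging.snapshot("top")["frame"]
a=cv2.resize(s[150:290,190:360],(400,400),interpolation=2);b=cv2.resize(t[150:240,195:285],(400,400),interpolation=2)
cv2.imwrite("pics/p6.png",np.hstack([a,b])[:,:,::-1])
E
```

```text
t: 11.33
tool_pos: [568.9, -59.8, 148.0]
tool_rot: [2.162, 2.274, 0.006]
wrist_force: [0.9, -0.2, -0.0]
width: 0.2
grasp_force: 0.0
t: 12.17
tool_pos: [566.6, -238.4, 192.8]
tool_rot: [-2.163, -2.278, 0.0]
wrist_force: [-0.9, -0.2, 0.2]
width: 0.1
grasp_force: 0.0
```

View pics/p6.png

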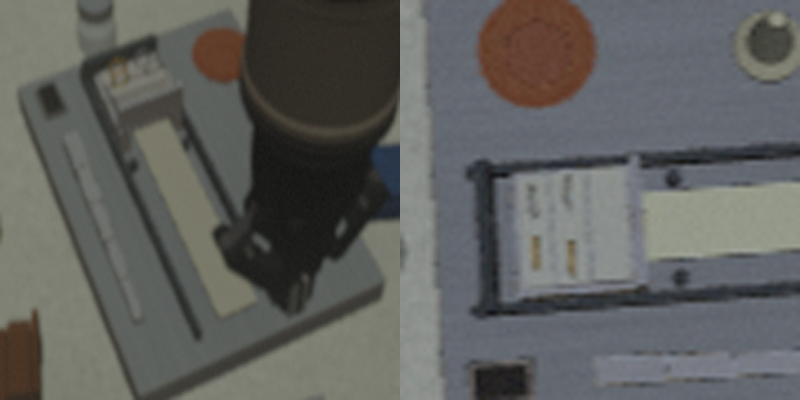

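The pins are up behind the riser at (674,178) and (681,277), the riser stands flat in its bay, and the robot is clear. Handing in.

```bash
python3 -c "
from workcell import finish_job
print(finish_job())"
```

```text
the job is handed in; nothing more can be done
None
```

I held the bar down and pushed the riser past the pins; its centre is about 52 mm beyond the gate by camera. The bar is up with the pins locked behind it, and the job is handed in, but no verdict was returned.

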